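# Let down the spring drum of a tool balancer

### The arm

A 6-joint arm with a two-finger parallel gripper is mounted at the origin on the work surface. World frame = base frame: x ahead of the robot, y to its left, z up, the work surface at z = 0. Lengths are in m, angles in rad, forces in N, time in s.
With the tool pointing down it reaches from about 0.35 to 0.775 m from the base axis. Payload 5.5 kg.
Tool frame: the origin (TCP) lies on the mounting face of the last link; the fingertips stand 173 mm ahead of it and the grasp point (between the pads) lies 155 mm ahead of it; z points along the fingers, y is the direction in which the jaws open and shut (so a half turn about z gives the same grasp; the last joint's range is limited). The gripper opens to 85 mm and grips with 20 to 120 N. Pads are 22 mm wide; open, the fingers measure 114 mm over their backs; the gripper's body (76 mm by 85 mm) begins 54 mm behind the grasp point. The pads swing forward as they close: fully open they stand 13 mm farther back than shut.
Start: joints at [-1.401, 0.313, 0.046, 1.304, 0, 1.431], TCP at [0.175, -0.548, 0.405] pointing down, gripper open.
Joint ranges: [-2.76, 2.76], [-0.86, 1.69], [-1.03, 1.26], [-2.2, 2.34], [-1.47, 1.5], [-3.14, 3.14]. Speed limits (rad/s): [2.57, 2.57, 3.14, 3.14, 3.14, 3.14].

### API

Orientations are given as a unit quaternion [w, x, y, z].
In Python, from workcell import * gives the robot as it stands. The module is installed in compiled form; this text tells all that it offers.
- The arm moves only by the shell command python3 -m crank 'ROWS' [FORCE]. ROWS is JSON, a list of rows, each a list of 7 numbers: the shift along the tool's x, y, z in mm, then the turn, a rotation vector about the tool's x, y, z in degrees, then the opening, from 0 (shut) to 1 (fully open). A call has exactly 8 rows; each row shifts and turns the commanded pose from where the row before left it, along the tool's axes as they then stand; what a row does not reach is not made up. A row lasts 1/8 s, in which the tool goes at most 62.5 mm and 10.7 degrees, less where a joint would pass 70% of its speed; a pose out of reach is approached as far as the arm can. A call with a gripper value outside its range is refused whole. The fingers move at their own pace and stop on an object; FORCE is the grip in N (left out, the last holds). Time passes only in rows, so rows that do not move let the fingers close, or fill a call up. It gives the time, the measured TCP pose, the force and the opening at its end, in the units of the state.
- get_state(): the state, without advancing time (a new reading comes with each control period).
- read_camera(name): name is "scene" or "side" or "wrist"; returns the picture (384x512x3 uint8, blue, green, red); there is no depth.
- calibration(name): a dict with "fx", "fy", "cx", "cy" (pixels), "k1" (the pictures are not rectified: a ray, as slopes to the right and down, at radius r is drawn at 1 + k1 r^2 times it, then the intrinsics apply), "extrinsics" (4x4, takes a point from world to camera coordinates). Camera axes: x right, y down, z forward; pixel columns grow to the right and rows downward; lengths in m; the calibration is good to about 2 mm. A picture is of the moment at which its call begins: read the wrist's pose just before it. calibration takes no time and is no camera call; for the wrist camera it gives the pose at the moment of the call.
- hand_in(): hands the job in, once; it reports no verdict.
The state is a dict: "clock": time; "joint_pos": joint angles; "qvel": joint speeds; "tau": joint torques, N m; "tcp_pos": TCP position; "orientation": TCP orientation; "wrist_force": force on the tool from outside, world axes, zero at the start; "ft_torque": the same for the moment, N m; "finger_gap": finger opening in m.
Only numpy, scipy, OpenCV 4.12 (cv2) and the standard library are available. Lean on these libraries where they do the work, as an engineer would, in place of code of your own. Each camera call takes 0.05 s, during which the arm holds its last target.

### The job

The tool balancer on the service board is wound up and hangs on its pawl. Let it down: flick the pawl's yellow lever over to the release side (clockwise seen from above), take hold of the crank and wind it forward a little (anticlockwise seen from above) until the pawl springs out of the ratchet wheel, then ease the drum back to its stop with the crank in hand, never letting it run back faster than half a turn a second. Last, throw the lever fully back so that the pawl drops into the ratchet wheel again, and leave the other things on the bench and board where they are.

Things in the scene. Friction and masses are not known exactly. Their poses are not given: they have to be found in the camera images.
- drum_axis (a point): Point on the vertical axis of the spring drum, 84 mm above the bench, in the plane of the steel ratchet wheel (12 saw teeth, 110 mm across the tips). The drum lies in a blue round casing (184 mm across) on a plywood board (290 x 350 x 18 mm). Its frame is that of the board: x along the board's 290 mm side and, at yaw 0, away from the robot; y along its 350 mm side, towards the pawl; z up. The board is fixed to the bench.
- spring_drum (a joint): Turn of the drum with its ratchet wheel and red crank, rad. 0 = on its stop, let down; grows as it is wound, anticlockwise seen from above (limit 3.2); starts near 1.8. The crank is clamped on the arbor at a different angle each time. A mainspring turns it back (clockwise) at all times: 0.35 N m at 0, 0.22 N m more per rad, with slight drag: 4 to 10 N at the crank grip. Let go without the pawl it runs back to the stop.
- grip_center (a point): Centre of the upright dark wooden grip on the red crank, 28 mm across and 70 mm tall (from 114 to 184 mm above the bench; centre at 149 mm). It circles the drum axis at 85 mm radius with the drum and spins freely on its own pin, so a hand holding it need not turn. The red crank arm below it ends 111 mm above the bench.
- lever_pin (a point): Pawl pin: the upright pivot, 94 mm from the drum axis, on which the brass pawl and its yellow throw lever turn. 92 mm above the bench.
- throw_lever (a joint): Angle of the yellow throw lever, rad. 0 = hold (its spring presses the pawl into the wheel), 0.8 = release (its spring pulls the pawl out); it grows as the lever turns clockwise seen from above, has end stops at both values and stays where it is left (about 3 N at the post moves it). While the wheel bears on the pawl the pawl stays trapped even with the lever on release; it springs clear when the drum is wound forward about 0.2 rad (0.3 is safe).
- lever_post (a point): Middle of the upright yellow thumb post at the lever's end, 16 mm across, from 96 to 136 mm above the bench (this point at 116 mm). It is 65 mm from the pin; towards 130 deg in the board's frame (anticlockwise from its x) on hold, 84 deg on release. The flat lever bar under it is 11 mm wide, its top at 96 mm.
- pawl_nose (a point): Nose of the brass pawl, 84 mm above the bench: about 44 to 47 mm from the drum axis when it sits in a tooth gap, over 60 mm when it is sprung clear.
- cover_center (a point): Bystander: the balancer's blue round cover lying on the bench, 206 mm across, 22 mm high; 10 mm above its underside.
- tape_center (a point): Bystander: cream roll of masking tape lying flat, 104 mm across, 38 mm high; its centre.
- cup_center (a point): Bystander: black cup of pencils and markers, 76 mm across, 85 mm high (pencils up to 155 mm); half-way up the cup.
- hook_center (a point): Bystander: steel snap hook, 90 mm long, lying on the far left part of the board; its centre.
- tin_center (a point): Bystander: green round grease tin with a steel lid, 62 mm across, 34 mm high, on the near right corner of the board; its centre.
- hammer_grip (a point): Bystander: hammer on the bench; its handle.

How it is judged:
By the outcome, as a careful person would: the job done as asked, in the order asked, and still so for the second after the job is handed in, with the robot touching nothing.
It also fails if it takes over 70 s, if anything falls off the work surface, if the arm or the gripper's body presses on something with over 40 N, if the wrist force passes 120 N, or if a joint passes its speed limit or range.

## Working session

There is one attempt and no reset: what is moved stays moved. The work goes in short steps, Python scripts to look and compute and a shell command to move; the robot and the scene stay as the last step left them, time stands still between calls to the robot, and variables do not carry over. Pictures are saved under pics/ and viewed, and the job is handed in when it is done.

```bash
mkdir -p pics; ls
python3 - <<'E'
from workcell import *
import cv2
s=get_state();print(s)
for n in ("scene","side","wrist"):
    c=calibration(n);print(n,c)
    cv2.imwrite(f"pics/{n}0.png",read_camera(n))
E
```

```text
pics
{'clock': 0.0, 'joint_pos': array([-1.40060723e+00,  3.14012100e-01,  4.49313754e-02,  1.30362070e+00,
       -2.73844629e-05,  1.43117787e+00]), 'qvel': array([-0.00152062, -0.00051913, -0.00101003, -0.0001935 , -0.00019434,
       -0.00025839]), 'tau': array([-4.48909332e-04, -4.80628395e+01,  2.98530668e+01,  1.95503508e-02,
       -1.10545359e-04, -3.03829793e-06]), 'tcp_pos': array([ 0.17524363, -0.547417  ,  0.40378246]), 'orientation': array([-9.52226646e-04,  9.88025931e-01,  1.54284970e-01, -2.82500497e-05]), 'wrist_force': array([-0.80550321,  0.09176938, -0.25591062]), 'ft_torque': array([-0.00348971, -0.01860337,  0.02404949]), 'finger_gap': 0.08550805502797512}
scene {'fx': 442.2217403668048, 'fy': 442.2217403668048, 'cx': 252.91820433715893, 'cy': 192.89572580115598, 'k1': 0.022085958696855056, 'extrinsics': array([[ 0.89123287,  0.45323891, -0.01668691, -0.40115813],
       [ 0.32994183, -0.67315208, -0.66181921, -0.13349064],
       [-0.31119505,  0.58432933, -0.74947774,  1.71389862],
       [ 0.        ,  0.        ,  0.        ,  1.        ]])}
side {'fx': 434
[... 171 characters left out ...]
.00742482,  0.45075637],
       [-0.2308616 ,  0.6891736 , -0.68683525,  0.20651302],
       [ 0.20846528, -0.65447691, -0.72677521,  1.18767144],
       [ 0.        ,  0.        ,  0.        ,  1.        ]])}
wrist {'fx': 322.6352373734298, 'fy': 322.6352373734298, 'cx': 263.4342707203531, 'cy': 192.0870782524286, 'k1': -0.08466893092632749, 'extrinsics': array([[ 3.04144730e-01, -9.52625463e-01, -8.43154085e-04,
        -5.74503571e-01],
       [-9.06239179e-01, -2.89607579e-01,  3.07990260e-01,
        -4.00446121e-02],
       [-2.93643548e-01, -9.29095154e-02, -9.51389136e-01,
         3.79603692e-01],
       [ 0.00000000e+00,  0.00000000e+00,  0.00000000e+00,
         1.00000000e+00]])}
```

View pics/scene0.png

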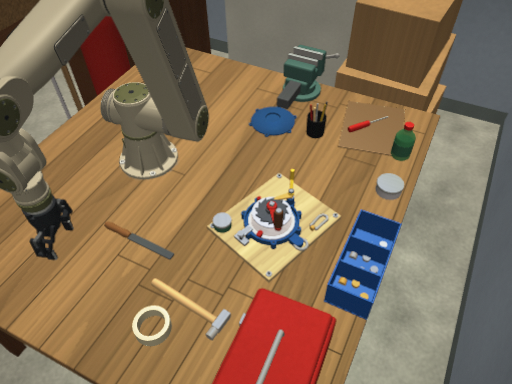

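View pics/side0.png

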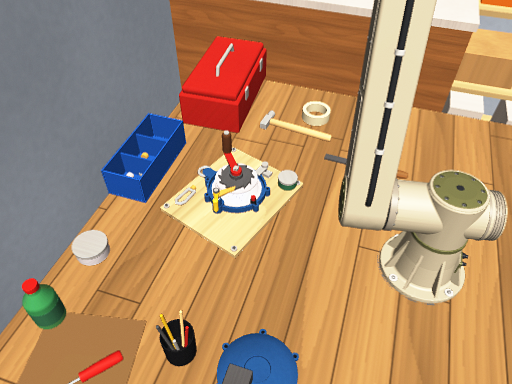

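View pics/wrist0.png

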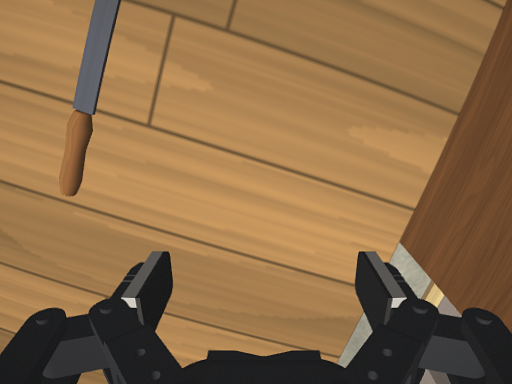

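The scene view shows the board centred at about (275,222), with the lever post near (292,173). In the side view the board is at about (235,195), the grip near (227,140) and the post near (215,200). I'll enlarge both.

```bash
cat > h.py <<'E'
import numpy as np, cv2
from scipy.optimize import least_squares
def proj(c,P):
    P=np.atleast_2d(P);E=c["extrinsics"];Q=P@E[:3,:3].T+E[:3,3]
    x=Q[:,:2]/Q[:,2:];r2=(x**2).sum(1,keepdims=True);x=x*(1+c["k1"]*r2)
    return x*[c["fx"],c["fy"]]+[c["cx"],c["cy"]]
def tri(obs):
    f=lambda p:np.concatenate([(proj(c,p)[0]-uv) for c,uv in obs])
    r=least_squares(f,[0.5,0,0.1]);return r.x,np.abs(r.fun).max()
def onz(c,uv,z):
    r=least_squares(lambda p:proj(c,[p[0],p[1],z])[0]-uv,[0.5,0.]);return r.x
E
python3 - <<'E'
import cv2
a=cv2.imread("pics/scene0.png")[160:285,195:350];cv2.imwrite("pics/sc_c.png",cv2.resize(a,None,fx=4.8,fy=4.8,interpolation=cv2.INTER_CUBIC))
a=cv2.imread("pics/side0.png")[120:260,150:310];cv2.imwrite("pics/si_c.png",cv2.resize(a,None,fx=4,fy=4,interpolation=cv2.INTER_CUBIC))
E
```

```text
(no output)
```

View pics/sc_c.png

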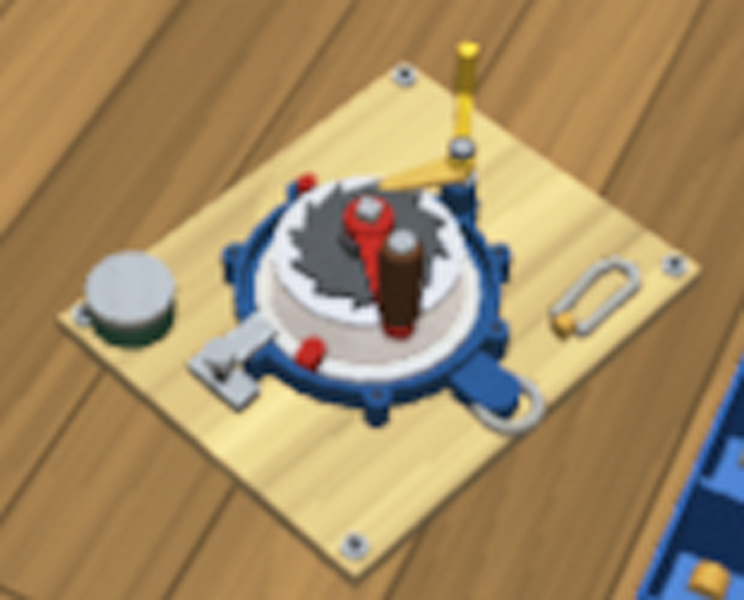

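View pics/si_c.png

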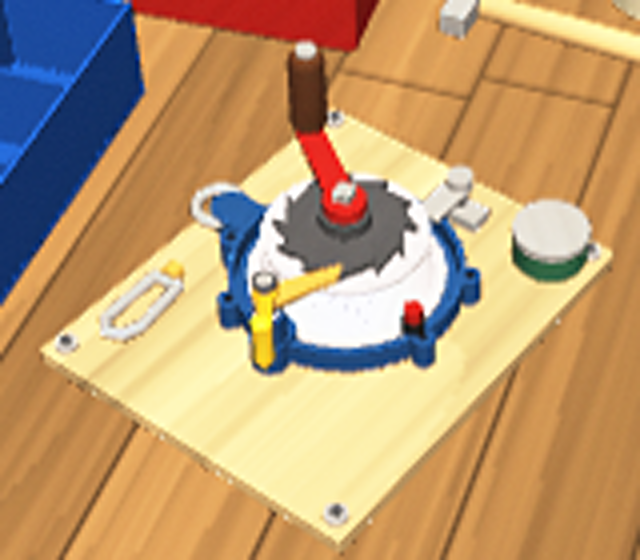

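Run:
```python
from workcell import *
from h import *
A=calibration("scene");B=calibration("side")
a=lambda u,v:np.array([195+u/4.8,160+v/4.8])-0.4; b=lambda u,v:np.array([150+u/4,120+v/4])-0.4
R={}
for n,p,q in [("griptop",(403,241),(307,47)),("gripbot",(398,332),(310,130)),("posttop",(468,48),(262,318)),("pincap",(461,147),(264,281)),("arbor",(369,208),(344,190)),
 ("screwfarleft",(674,265),(66,342)),("screwR",(404,74),(336,512)),("screwB",(354,545),(335,117)),("tin",(131,290),(552,228))]:
    x,e=tri([(A,a(*p)),(B,b(*q))]);R[n]=x;print(n,(x*1000).round(1),round(e,2))
# board corners at z=18mm
for n,c,f,L in [("scene",A,a,[(410,62),(700,268),(355,580),(58,318)]),("side",B,b,[(335,108),(612,252),(340,545),(45,352)])]:
    P=np.array([onz(c,f(*l),.018) for l in L]);print(n,(P*1000).round(1).tolist(),(P.mean(0)*1000).round(1))
for n in("griptop","gripbot","posttop","pincap"):
    d=R[n]-R["arbor"];print(n,np.hypot(*d[:2])*1000,np.degrees(np.arctan2(d[1],d[0])))
d=R["posttop"]-R["pincap"];print(np.hypot(*d[:2])*1000,np.degrees(np.arctan2(d[1],d[0])))
```

```text
griptop [ 617.  -155.8  189.9] 0.11
gripbot [ 619.  -160.1  104.3] 0.4
posttop [568.9  61.4 136.5] 0.35
pincap [592.4   1.7 105.1] 0.62
arbor [564.5 -88.3 121.5] 0.44
screwfarleft [743.8  35.8  21.7] 0.52
screwR [497.8 119.4  23.3] 0.57
screwB [ 640.4 -267.8   22.4] 0.39
tin [ 424.7 -170.3   49.1] 0.23
scene [[492.7, 136.9], [758.9, 43.3], [649.8, -288.2], [376.7, -194.0]] [569.5 -75.5]
side [[647.5, -282.9], [379.5, -189.9], [488.3, 141.3], [757.5, 47.4]] [568.2 -71. ]
griptop 85.53102843774921 -52.1274222135598
gripbot 90.16417986288901 -52.81791088279881
posttop 149.6975384775815 88.32516077149852
pincap 94.21920315075154 72.78296397890396
64.10417269630238 111.51789307432799
```

Heights and radii agree with the text: grip at 85 mm radius, pin at 94 mm, post at 64 mm, and the lever at 130° in the board frame (board yaw about -19°). Next I turn the tool so its y is world +x and its x is world +y, then go above the post.

```bash
python3 -m crank '[[0,0,0,0,0,-9.04,0.6],[0,0,0,0,0,-9.04,0.6],[0,0,0,0,0,-9.04,0.6],[0,0,0,0,0,-9.04,0.6],[0,0,0,0,0,-9.04,0.6],[0,0,0,0,0,-9.04,0.6],[0,0,0,0,0,-9.04,0.6],[0,0,0,0,0,-9.04,0.6]]' 60
python3 -m crank '[[50,32,0,0,0,0,0.5],[50,32,0,0,0,0,0.5],[50,32,0,0,0,0,0.5],[50,32,0,0,0,0,0.5],[50,32,0,0,0,0,0.5],[50,32,0,0,0,0,0.5],[50,32,0,0,0,0,0.5],[50,32,0,0,0,0,0.5]]'
python3 - <<'E'
from workcell import *
from h import *
s=get_state();print(s["tcp_pos"],s["orientation"],s["joint_pos"])
c=calibration("wrist");im=read_camera("wrist");cv2.imwrite("pics/w1.png",cv2.resize(im,(768,576)));np.save("c1.npy",c,allow_pickle=True)
for n,p in dict(grip=[.617,-.156,.184],post=[.569,.0614,.136],arbor=[.5645,-.0883,.1215],pin=[.5924,.0017,.105]).items():print(n,proj(c,p)*1.5)
E
```

```text
clock: 1.15
tcp_pos: [0.1753, -0.5476, 0.4043]
orientation: [-0.0, 0.705, 0.709, 0.0]
wrist_force: [-0.6, -0.2, -0.5]
finger_gap: 0.0511
clock: 2.15
tcp_pos: [0.4314, -0.1455, 0.4047]
orientation: [0.0, 0.707, 0.707, -0.0]
wrist_force: [1.5, -0.2, 0.0]
finger_gap: 0.0428
[ 0.43143821 -0.14554671  0.4046614 ] [ 2.01615484e-04  7.06738280e-01  7.07475062e-01 -2.31858547e-05] [-5.01933503e-01  8.17105402e-02 -2.43144328e-01  1.24556721e+00
 -1.57103291e-04  1.06782083e+00]
grip [[798.22183714 344.83464538]]
post [[ 703.56060006 -148.35042965]]
arbor [[649.6658202  178.49716744]]
pin [[703.89653814   4.76200576]]
```

View pics/w1.png

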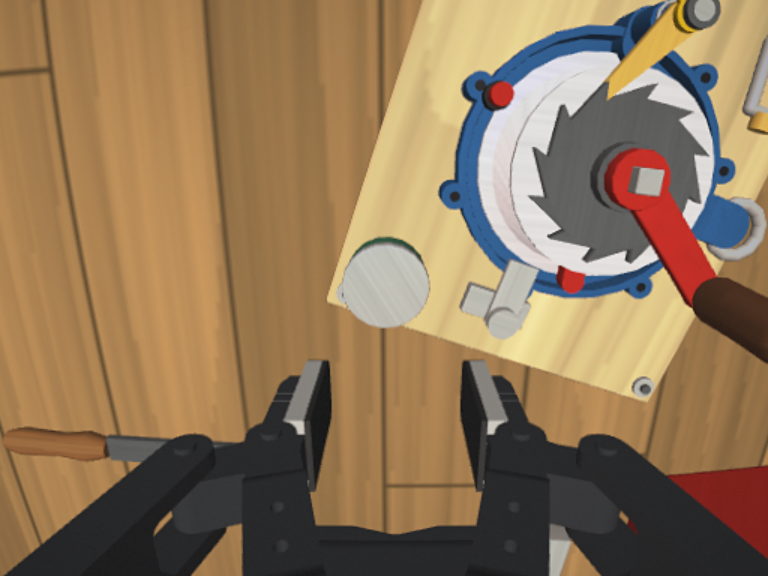

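The wrist view shows the arbor at (648,181) and the pin at (703,10), against predictions of (650,178) and (704,5), so they agree. Now over the post and down, straddling it.

```bash
python3 -m crank '[[52,34.4,0,0,0,0,0.5],[52,34.4,0,0,0,0,0.5],[52,34.4,0,0,0,0,0.5],[51,34.4,0,0,0,0,0.5],[0,0,0,0,0,0,0.5],[0,0,40,0,0,0,0.5],[0,0,40,0,0,0,0.5],[0,0,41,0,0,0,0.5]]' 60
python3 - <<'E'
from workcell import *
from h import *
s=get_state();print(s["tcp_pos"],s["wrist_force"])
cv2.imwrite("pics/w2.png",read_camera("wrist"))
cv2.imwrite("pics/s2.png",cv2.resize(read_camera("scene")[120:240,220:370],None,fx=4,fy=4))
E
```

```text
clock: 3.2
tcp_pos: [0.5676, 0.059, 0.2826]
orientation: [0.0, 0.707, 0.707, -0.0]
wrist_force: [0.3, -1.0, 0.7]
finger_gap: 0.0425
[0.56757018 0.05895232 0.28261976] [ 0.27806396 -1.00198991  0.67738136]
```

View pics/w2.png

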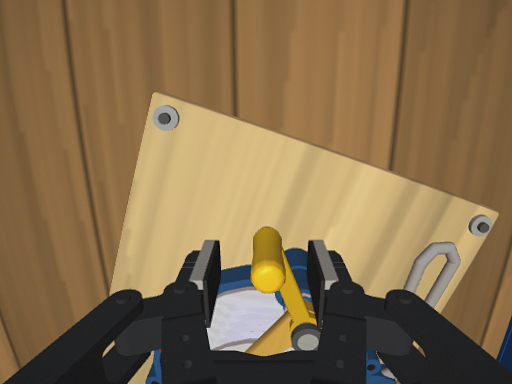

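View pics/s2.png

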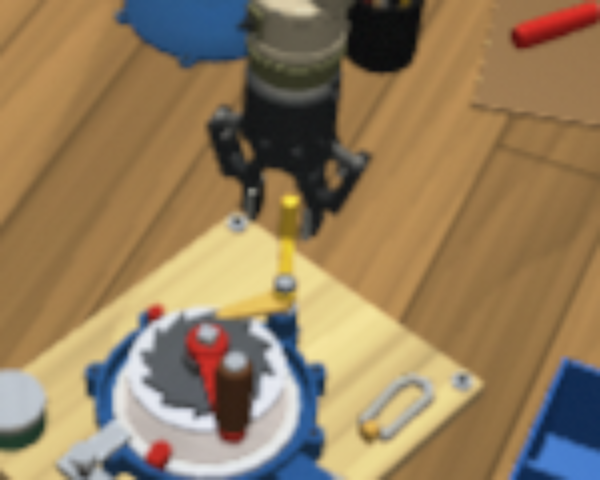

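The post stands between the fingers at (268,275), centred. Now I push it over along +x, following the arc.

```bash
python3 -m crank '[[2,10,0,0,0,0,0.5],[3,9,0,0,0,0,0.5],[2,9,0,0,0,0,0.5],[1,9,0,0,0,0,0.5],[0,9,0,0,0,0,0.5],[-1,9,0,0,0,0,0.5],[-2,9,0,0,0,0,0.5],[-2,4,0,0,0,0,0.5]]' 60
python3 - <<'E'
from workcell import *
from h import *
s=get_state();print(s["tcp_pos"],s["wrist_force"],s["finger_gap"])
cv2.imwrite("pics/w3.png",read_camera("wrist"))
E
```

```text
clock: 4.3
tcp_pos: [0.635, 0.0634, 0.2831]
orientation: [-0.003, 0.707, 0.708, -0.001]
wrist_force: [-13.8, 7.7, 7.3]
finger_gap: 0.0427
[0.6349937 0.0634366 0.283075 ] [-13.8183384    7.6863868    7.29277971] 0.04265784396428994
```

View pics/w3.png

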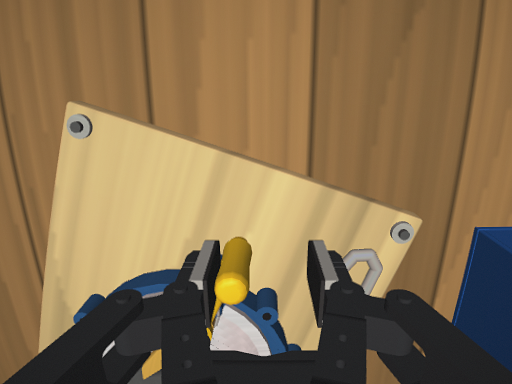

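The 14 N force shows the lever is on its stop, and the post at tool left means x≈0.622 against the expected 0.620. Back off, lift, and go over to the grip.

```bash
python3 -m crank '[[0,-9,0,0,0,0,0.6],[0,0,-40,0,0,0,0.6],[0,0,-40,0,0,0,0.8],[0,0,-40,0,0,0,1],[-55,-2,0,0,0,0,1],[-55,-2,0,0,0,0,1],[-55,-2,0,0,0,0,1],[-54,-2,0,0,0,0,1]]' 60
python3 - <<'E'
from workcell import *
from h import *
s=get_state();print(s["tcp_pos"],s["wrist_force"],s["finger_gap"])
c=calibration("wrist");cv2.imwrite("pics/w4.png",read_camera("wrist"))
for n in ("scene","side"): cv2.imwrite(f"pics/{n}4.png",read_camera(n))
cv2.imwrite("pics/s4.png",cv2.resize(cv2.imread("pics/scene4.png")[120:270,195:350],None,fx=4,fy=4))
for n,p in dict(gript=[.617,-.156,.184],gripb=[.617,-.156,.114],arbor=[.5645,-.0883,.1215],pin=[.5924,.0017,.105]).items():print(n,proj(c,p))
E
```

```text
clock: 5.35
tcp_pos: [0.6194, -0.1584, 0.4041]
orientation: [0.001, 0.707, 0.707, 0.0]
wrist_force: [1.3, -0.8, 0.2]
finger_gap: 0.0852
[ 0.61943364 -0.15843135  0.4041355 ] [ 1.31201398 -0.79856033  0.19507886] 0.08522092601103227
gript [[259.61409151 213.80718969]]
gripb [[260.4155755 182.5204299]]
arbor [[190.86385923  99.69690574]]
pin [[226.94958047 -24.15592512]]
```

View pics/w4.png

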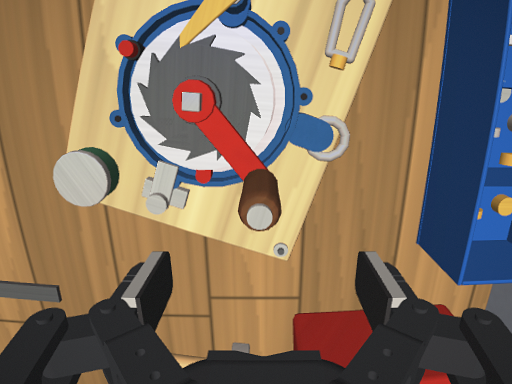

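View pics/s4.png

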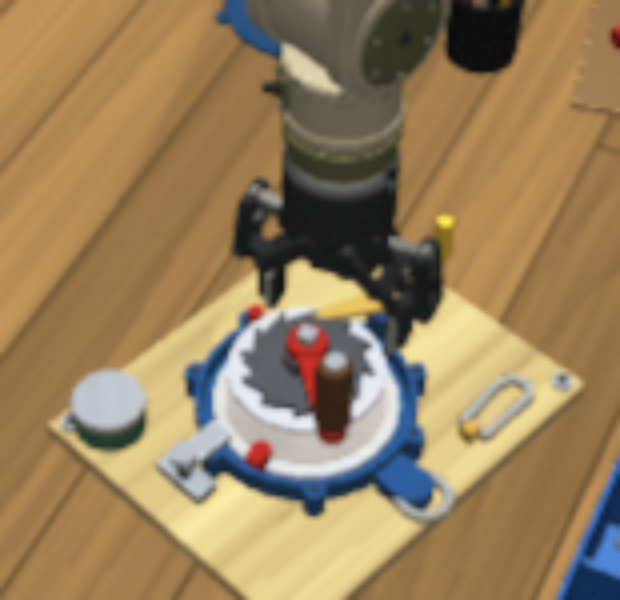

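The grip top appears at (259,217) against a predicted (260,214), so it stands at about (0.617,-0.158), directly under the tool. Down and take hold.

```bash
python3 -m crank '[[0,-2,25,0,0,0,1],[0,0,25,0,0,0,1],[0,0,25,0,0,0,1],[0,0,25,0,0,0,1],[0,0,0,0,0,0,1],[0,0,0,0,0,0,0.2],[0,0,0,0,0,0,0.2],[0,0,0,0,0,0,0.2]]' 80
python3 -m crank '[[0,0,0,0,0,0,0.2],[0,0,0,0,0,0,0.2],[0,0,0,0,0,0,0.2],[0,0,0,0,0,0,0.2],[0,0,0,0,0,0,0.2],[0,0,0,0,0,0,0.2],[0,0,0,0,0,0,0.2],[0,0,0,0,0,0,0.2]]' 80
python3 - <<'E'
from workcell import *
from h import *
s=get_state();print(s["tcp_pos"],s["wrist_force"],s["finger_gap"])
cv2.imwrite("pics/w5.png",read_camera("wrist"))
E
```

```text
clock: 6.5
tcp_pos: [0.6177, -0.1562, 0.3048]
orientation: [0.001, 0.707, 0.708, 0.0]
wrist_force: [-0.2, 0.3, 0.3]
finger_gap: 0.0324
clock: 7.5
tcp_pos: [0.6174, -0.1562, 0.305]
orientation: [0.001, 0.707, 0.708, 0.0]
wrist_force: [-2.3, 2.3, 5.8]
finger_gap: 0.0266
[ 0.61738196 -0.15619149  0.30502648] [-2.32397589  2.29563833  5.77746347] 0.026625059759928033
```

View pics/w5.png

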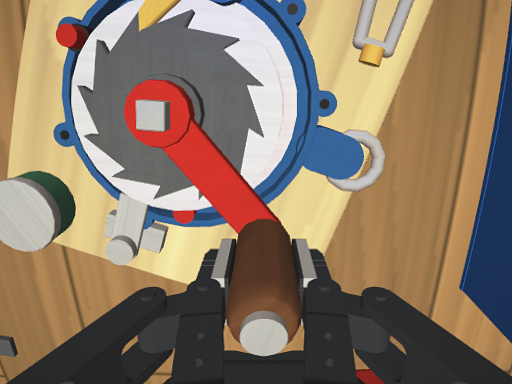

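Gripped: gap 26.6 mm, grip centred at (264,290). I'll compute the arc steps.

Run:
```python
import numpy as np
def arc(a0,a1,n,R=85):
    a=np.radians(np.linspace(a0,a1,n+1));d=R*np.diff(np.c_[np.sin(a),np.cos(a)],axis=0);print(a0,a1,d.round(1).tolist())
arc(-52.1,-32.1,8)
arc(-32.1,-152.1,40)
```

```text
-52.1 -32.1 [[2.3, 2.9], [2.5, 2.8], [2.6, 2.7], [2.7, 2.5], [2.8, 2.4], [2.9, 2.3], [3.0, 2.2], [3.1, 2.0]]
-32.1 -152.1 [[-3.7, -2.5], [-3.6, -2.7], [-3.4, -2.8], [-3.3, -3.0], [-3.1, -3.2], [-2.9, -3.3], [-2.8, -3.5], [-2.6, -3.6], [-2.4, -3.8], [-2.2, -3.9], [-2.0, -4.0], [-1.8, -4.1], [-1.6, -4.2], [-1.3, -4.2], [-1.1, -4.3], [-0.9, -4.4], [-0.7, -4.4], [-0.4, -4.4], [-0.2, -4.4], [0.0, -4.4], [0.3, -4.4], [0.5, -4.4], [0.7, -4.4], [1.0, -4.3], [1.2, -4.3], [1.4, -4.2], [1.6, -4.1], [1.9, -4.0], [2.1, -3.9], [2.3, -3.8], [2.5, -3.7], [2.7, -3.6], [2.8, -3.4], [3.0, -3.3], [3.2, -3.1], [3.3, -2.9], [3.5, -2.8], [3.6, -2.6], [3.8, -2.4], [3.9, -2.2]]
```

```bash
python3 -m crank '[[2.3,2.9,0,0,0,0,0.2],[2.5,2.8,0,0,0,0,0.2],[2.6,2.7,0,0,0,0,0.2],[2.7,2.5,0,0,0,0,0.2],[2.8,2.4,0,0,0,0,0.2],[2.9,2.3,0,0,0,0,0.2],[3,2.2,0,0,0,0,0.2],[3.1,2,0,0,0,0,0.2]]' 80
python3 - <<'E'
from workcell import *
from h import *
s=get_state();print(s["tcp_pos"],s["wrist_force"],s["finger_gap"])
p=s["tcp_pos"]*1000;d=p[:2]-[564.5,-88.3];print(np.hypot(*d),np.degrees(np.arctan2(d[1],d[0])))
cv2.imwrite("pics/w6.png",read_camera("wrist"))
cv2.imwrite("pics/side6.png",cv2.resize(read_camera("side")[120:260,150:310],None,fx=4,fy=4))
E
```

```text
clock: 8.55
tcp_pos: [0.636, -0.136, 0.305]
orientation: [0.001, 0.708, 0.707, -0.003]
wrist_force: [-8.4, -7.7, 8.1]
finger_gap: 0.0266
[ 0.63595991 -0.13599121  0.30496139] [-8.40713491 -7.67787758  8.07134578] 0.026645058190566992
85.91257063375481 -33.71851505656126
```

View pics/w6.png

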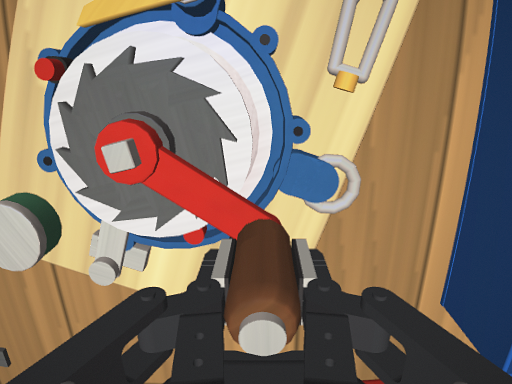

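View pics/side6.png

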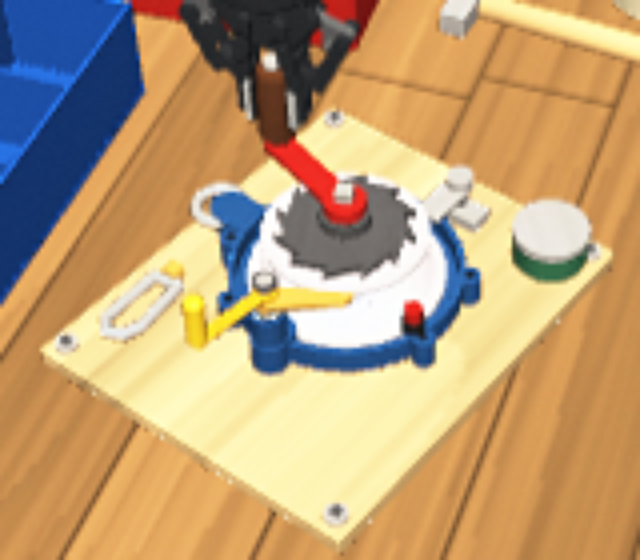

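The pawl nose stands clear of the wheel at (350,298) in the side crop, and the lever is on release. Easing back at about 0.42 rad/s.

```bash
python3 -m crank '[[-3.7,-2.5,0,0,0,0,0.2],[-3.6,-2.7,0,0,0,0,0.2],[-3.4,-2.8,0,0,0,0,0.2],[-3.3,-3,0,0,0,0,0.2],[-3.1,-3.2,0,0,0,0,0.2],[-2.9,-3.3,0,0,0,0,0.2],[-2.8,-3.5,0,0,0,0,0.2],[-2.6,-3.6,0,0,0,0,0.2]]' 80
python3 -m crank '[[-2.4,-3.8,0,0,0,0,0.2],[-2.2,-3.9,0,0,0,0,0.2],[-2,-4,0,0,0,0,0.2],[-1.8,-4.1,0,0,0,0,0.2],[-1.6,-4.2,0,0,0,0,0.2],[-1.3,-4.2,0,0,0,0,0.2],[-1.1,-4.3,0,0,0,0,0.2],[-0.9,-4.4,0,0,0,0,0.2]]' 80
cat > st.py <<'E'
from workcell import *
from h import *
s=get_state();p=s["tcp_pos"]*1000;d=p[:2]-[564.5,-88.3];print(np.hypot(*d),np.degrees(np.arctan2(d[1],d[0])),s["wrist_force"],s["ft_torque"],s["finger_gap"])
E
python3 st.py
```

```text
clock: 9.65
tcp_pos: [0.6114, -0.1606, 0.305]
orientation: [0.0, 0.707, 0.707, -0.002]
wrist_force: [-7.5, -2.5, 7.3]
finger_gap: 0.0266
clock: 10.65
tcp_pos: [0.5786, -0.1734, 0.3049]
orientation: [0.0, 0.707, 0.707, -0.001]
wrist_force: [-6.2, -1.1, 8.7]
finger_gap: 0.0267
86.22672024774691 -80.56850687145214 [-6.18433    -1.06688627  8.7154151 ] [-0.12407234  1.1718988  -0.00990871] 0.02667682968997764
```

```bash
python3 -m crank '[[-0.7,-4.4,0,0,0,0,0.2],[-0.4,-4.4,0,0,0,0,0.2],[-0.2,-4.4,0,0,0,0,0.2],[0,-4.4,0,0,0,0,0.2],[0.3,-4.4,0,0,0,0,0.2],[0.5,-4.4,0,0,0,0,0.2],[0.7,-4.4,0,0,0,0,0.2],[1,-4.3,0,0,0,0,0.2]]' 80
python3 st.py
python3 -m crank '[[1.2,-4.3,0,0,0,0,0.2],[1.4,-4.2,0,0,0,0,0.2],[1.6,-4.1,0,0,0,0,0.2],[1.9,-4,0,0,0,0,0.2],[2.1,-3.9,0,0,0,0,0.2],[2.3,-3.8,0,0,0,0,0.2],[2.5,-3.7,0,0,0,0,0.2],[2.7,-3.6,0,0,0,0,0.2]]' 80
python3 st.py
```

```text
clock: 11.65
tcp_pos: [0.5438, -0.1719, 0.3049]
orientation: [0.0, 0.707, 0.707, -0.001]
wrist_force: [-5.2, 1.0, 7.9]
finger_gap: 0.0268
86.12412537360669 -103.94060540834384 [-5.18345438  0.98116878  7.8917223 ] [ 0.09974651  0.99456964 -0.00457743] 0.02678068922813646
clock: 12.65
tcp_pos: [0.5122, -0.1562, 0.305]
orientation: [0.0, 0.707, 0.707, -0.001]
wrist_force: [-5.0, 0.1, 8.1]
finger_gap: 0.0265
85.71453941502779 -127.56082312104283 [-4.98943026  0.13494502  8.06019708] [0.07204958 0.95705307 0.02659568] 0.026470464894252872
```

```bash
python3 -m crank '[[2.8,-3.4,0,0,0,0,0.2],[3,-3.3,0,0,0,0,0.2],[3.2,-3.1,0,0,0,0,0.2],[3.3,-2.9,0,0,0,0,0.2],[3.5,-2.8,0,0,0,0,0.2],[1.8,-1.3,0,0,0,0,0.2],[1.8,-1.3,0,0,0,0,0.2],[0,0,0,0,0,0,0.2]]' 80
python3 st.py
python3 - <<'E'
from workcell import *
from h import *
cv2.imwrite("pics/w7.png",read_camera("wrist"))
E
```

```text
clock: 13.65
tcp_pos: [0.494, -0.1365, 0.3049]
orientation: [-0.0, 0.707, 0.708, -0.0]
wrist_force: [-5.5, 2.1, 10.1]
finger_gap: 0.0267
85.37132955908368 -145.62493579801247 [-5.5169153   2.05054125 10.10311619] [0.2993253  1.14060774 0.0136404 ] 0.026712864213178894
```

View pics/w7.png

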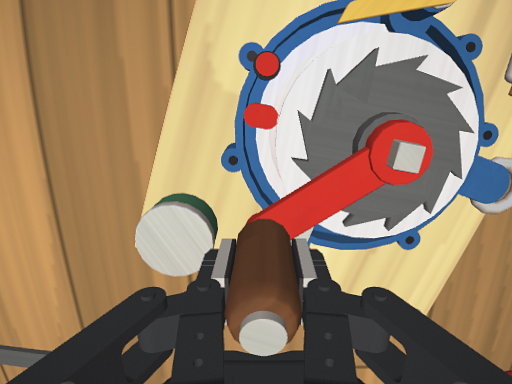

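The drum's red nub at (260,116) is nearing the red stop pin at (266,65). I'll continue in small steps and watch the force.

```bash
python3 -m crank '[[1.9,-1.1,0,0,0,0,0.2],[1.9,-1.1,0,0,0,0,0.2],[2,-1,0,0,0,0,0.2],[2,-0.9,0,0,0,0,0.2],[0,0,0,0,0,0,0.2],[0,0,0,0,0,0,0.2],[0,0,0,0,0,0,0.2],[0,0,0,0,0,0,0.2]]' 80
python3 st.py
python3 - <<'E'
from workcell import *
from h import *
cv2.imwrite("pics/w8.png",read_camera("wrist"))
E
```

```text
clock: 14.7
tcp_pos: [0.4897, -0.1288, 0.3049]
orientation: [-0.0, 0.707, 0.707, -0.001]
wrist_force: [-7.2, 0.8, 11.7]
finger_gap: 0.0269
85.07323282950692 -151.5605996275099 [-7.16409876  0.80241237 11.72714653] [0.19355999 1.2958811  0.03909651] 0.026868212573621608
```

View pics/w8.png

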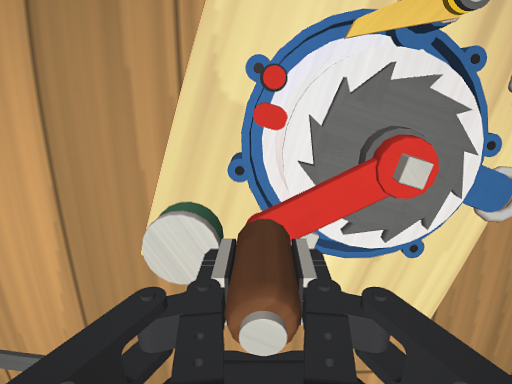

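```bash
python3 -m crank '[[2,-0.9,0,0,0,0,0.2],[2,-0.9,0,0,0,0,0.2],[2.1,-0.8,0,0,0,0,0.2],[2.1,-0.8,0,0,0,0,0.2],[0,0,0,0,0,0,0.2],[0,0,0,0,0,0,0.2],[0,0,0,0,0,0,0.2],[0,0,0,0,0,0,0.2]]' 80
python3 st.py
python3 - <<'E'
from workcell import *
from h import *
cv2.imwrite("pics/w9.png",read_camera("wrist"))
E
```

```text
clock: 15.75
tcp_pos: [0.4874, -0.1232, 0.305]
orientation: [0.003, 0.708, 0.707, -0.003]
wrist_force: [-4.6, -11.5, 5.8]
finger_gap: 0.0269
84.65103190886607 -155.62732708098957 [ -4.61465173 -11.48076714   5.84311912] [-2.10744783  0.91903942 -0.06487093] 0.02694647786406418
```

View pics/w9.png

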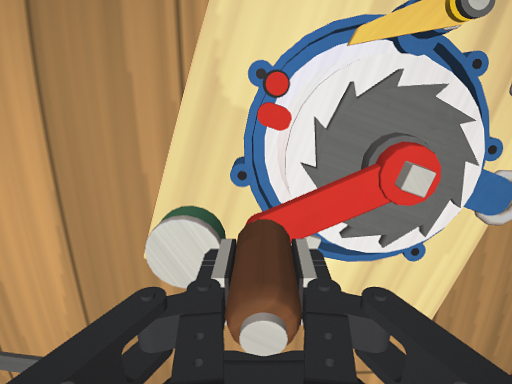

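The force has reversed to 11 N against the motion, at -155.6° (expected about -155°), so the drum is on its stop. I relieve the press slightly, open, and lift.

```bash
python3 -m crank '[[-1.4,0.6,0,0,0,0,0.2],[0,0,0,0,0,0,0.5],[0,0,0,0,0,0,1],[0,0,0,0,0,0,1],[0,0,0,0,0,0,1],[0,0,-33,0,0,0,1],[0,0,-33,0,0,0,1],[0,0,-34,0,0,0,1]]' 80
python3 -m crank '[[46,33,0,0,0,0,0.5],[46,33,0,0,0,0,0.5],[46,33,0,0,0,0,0.5],[46,33,0,0,0,0,0.5],[0,0,0,0,0,0,0.5],[0,0,0,0,0,0,0.5],[0,0,0,0,0,0,0.5],[0,0,0,0,0,0,0.5]]' 60
python3 - <<'E'
from workcell import *
from h import *
s=get_state();print(s["tcp_pos"],s["wrist_force"])
c=calibration("wrist")
print(proj(c,[.62,.061,.136]))
cv2.imwrite("pics/w10.png",read_camera("wrist"))
cv2.imwrite("pics/side10.png",cv2.resize(read_camera("side")[120:260,150:310],None,fx=4,fy=4))
E
```

```text
clock: 16.8
tcp_pos: [0.4879, -0.122, 0.4045]
orientation: [-0.0, 0.707, 0.708, -0.0]
wrist_force: [-0.0, -0.9, 0.7]
finger_gap: 0.0854
clock: 17.8
tcp_pos: [0.6193, 0.0609, 0.4041]
orientation: [0.0, 0.707, 0.707, 0.0]
wrist_force: [-0.4, -0.2, 0.6]
finger_gap: 0.0428
[0.61929161 0.06085156 0.40411734] [-0.35902567 -0.15101294  0.63302466]
[[264.95539601 193.87600156]]
```

View pics/w10.png

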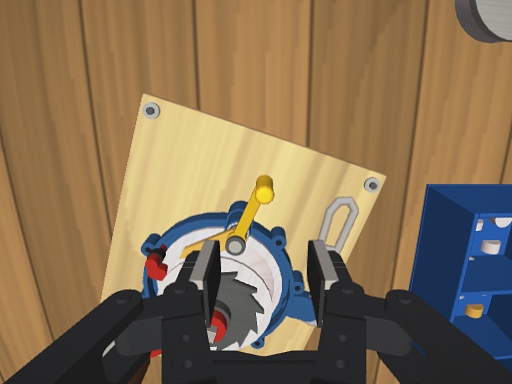

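View pics/side10.png

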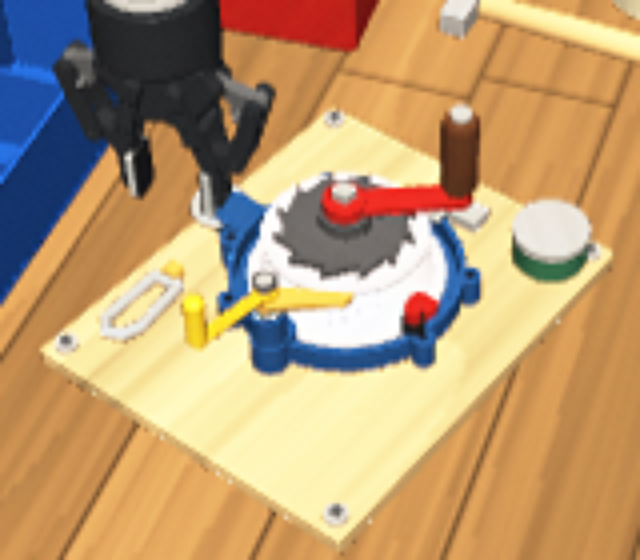

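The drum rests on its stop, and the post top at (264,195) matches the predicted (265,194). Down and throw the lever back.

```bash
python3 -m crank '[[0,0,40,0,0,0,0.5],[0,0,40,0,0,0,0.5],[0,0,41,0,0,0,0.5],[0,0,0,0,0,0,0.5],[2,-10,0,0,0,0,0.5],[2,-9,0,0,0,0,0.5],[1,-9,0,0,0,0,0.5],[0,-9,0,0,0,0,0.5]]' 60
python3 -m crank '[[0,-9,0,0,0,0,0.5],[-1,-9,0,0,0,0,0.5],[-2,-9,0,0,0,0,0.5],[-2,-4,0,0,0,0,0.5],[0,-2,0,0,0,0,0.5],[0,0,0,0,0,0,0.5],[0,0,0,0,0,0,0.5],[0,0,0,0,0,0,0.5]]' 60
python3 - <<'E'
from workcell import *
from h import *
s=get_state();print(s["tcp_pos"],s["wrist_force"])
cv2.imwrite("pics/w11.png",read_camera("wrist"))
cv2.imwrite("pics/side11.png",cv2.resize(read_camera("side")[120:260,150:310],None,fx=4,fy=4))
E
```

```text
clock: 18.9
tcp_pos: [0.5827, 0.0673, 0.2842]
orientation: [0.001, 0.706, 0.708, 0.001]
wrist_force: [3.0, 1.4, 0.5]
finger_gap: 0.0428
clock: 19.9
tcp_pos: [0.5534, 0.0627, 0.283]
orientation: [0.002, 0.706, 0.708, 0.005]
wrist_force: [18.2, 8.6, -9.2]
finger_gap: 0.0426
[0.55342752 0.06272943 0.28301779] [18.24244198  8.55492071 -9.21575527]
```

View pics/w11.png

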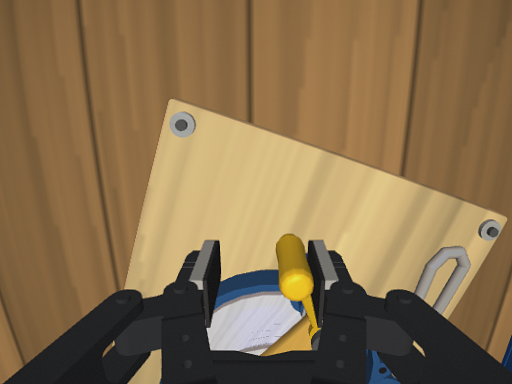

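View pics/side11.png

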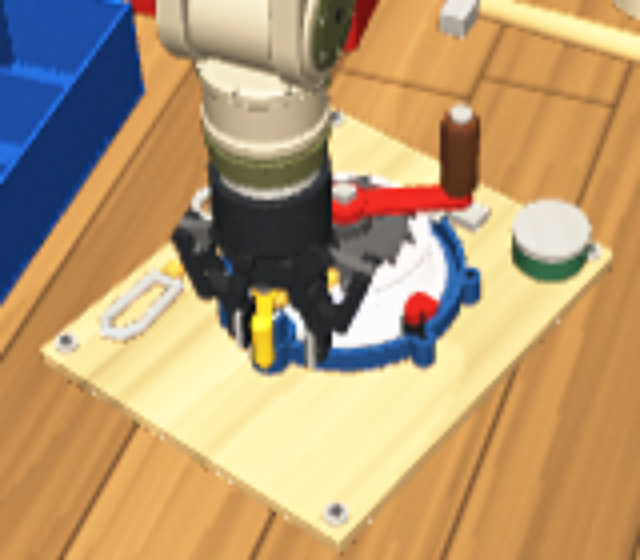

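The 20 N force shows the lever on its hold stop. Back off, lift, move clear, and check.

```bash
python3 -m crank '[[0,13,0,0,0,0,0.5],[0,0,0,0,0,0,0.5],[0,0,-40,0,0,0,0.5],[0,0,-40,0,0,0,0.5],[0,0,-40,0,0,0,0.5],[0,-40,0,0,0,0,0.5],[0,-40,0,0,0,0,0.5],[0,-40,0,0,0,0,0.5]]' 60
python3 - <<'E'
from workcell import *
from h import *
s=get_state();print(s["tcp_pos"],s["wrist_force"])
S=read_camera("side");cv2.imwrite("pics/side12.png",cv2.resize(S[120:260,150:310],None,fx=4,fy=4,interpolation=cv2.INTER_CUBIC))
C=read_camera("scene");cv2.imwrite("pics/scene12.png",cv2.resize(C[160:285,195:350],None,fx=4.8,fy=4.8,interpolation=cv2.INTER_CUBIC));cv2.imwrite("pics/scene12f.png",C)
E
```

```text
clock: 21.0
tcp_pos: [0.4403, 0.0615, 0.402]
orientation: [-0.001, 0.707, 0.707, -0.001]
wrist_force: [0.0, -0.8, 0.5]
finger_gap: 0.0425
[0.44033726 0.06148059 0.40200335] [ 0.01419097 -0.81594148  0.53920577]
```

View pics/side12.png

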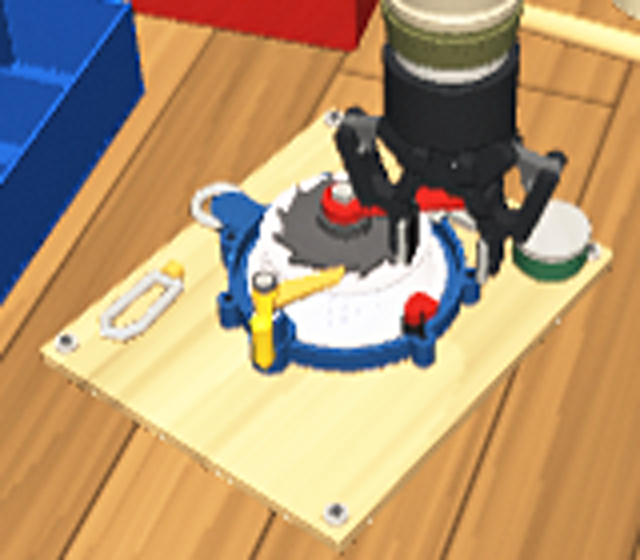

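View pics/scene12.png

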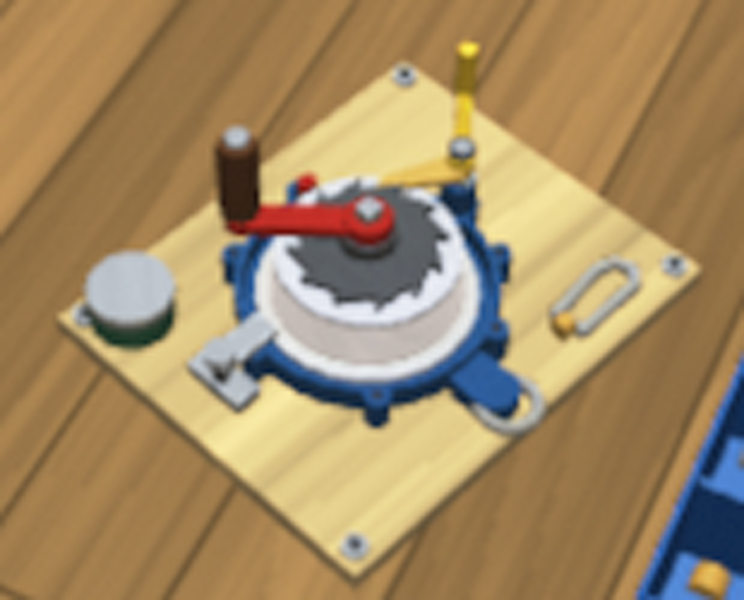

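View pics/scene12f.png

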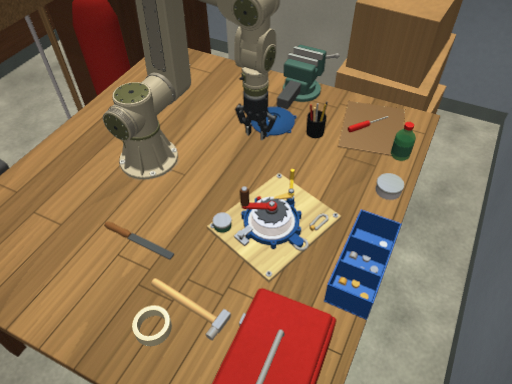

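The lever post is back at (468,48) and the pawl nose at (381,184), the same as at the start; all bystanders are unmoved. One numeric check on the nose remains before handing in.

Run:
```python
from workcell import *
from h import *
A=calibration("scene");B=calibration("side")
x,e=tri([(A,np.array([195+381/4.8,160+185/4.8])-.4),(B,np.array([150+343/4,120+270/4])-.4)])
print(x*1000,e,np.hypot(*(x[:2]*1000-[564.5,-88.3])))
x,e=tri([(A,np.array([195+468/4.8,160+48/4.8])-.4),(B,np.array([150+262/4,120+318/4])-.4)]);d=x[:2]*1000-[592.4,1.7]
print("lever",np.degrees(np.arctan2(d[1],d[0]))+19)
s=get_state();print(s["clock"],s["wrist_force"]);print(hand_in())
```

```text
[550.26247742 -40.8598348   88.13740718] 0.028804985022532037 49.53055948600541
lever 130.47883841417575
21.1 [ 1.10035915 -0.28911275 -0.63635505]
the job is handed in; nothing more can be done
None
```

The balancer is let down and the job is handed in at 21.1 s. I threw the lever to release, wound the crank about 0.3 rad forward, and saw in the pictures that the pawl had sprung clear. I then eased the drum back at about 0.4 rad/s, crank in hand, and threw the lever fully back.

- **Drum:** the force on the grip reversed to 11 N at a crank angle of -155.6°, where I expected the stop at about -155°. A picture taken after I let go showed it still there.
- **Lever:** it is back against its hold stop, with 20 N felt there, and stands at 130.5° in the board frame against the stated 130°.
- **Pawl nose:** I measured 49.5 mm from the drum axis, a little over the stated 44–47 mm. Nose and lever sit in the same pixels as at the start, to 1–2 px, so I take it as seated and the rest as pixel and triangulation error.
- **Bystanders:** none moved in the scene view, the gripper touches nothing, and the wrist force is about 1 N.

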